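# Close the pressure filter holder: four wing nuts in cross order

### The arm

A 6-joint arm with a two-finger parallel gripper is mounted at the origin on the work surface. World frame = base frame: x ahead of the robot, y to its left, z up, the work surface at z = 0. Lengths are in mm, angles in rad, forces in N, time in s.
With the tool pointing down it reaches from about 325 to 900 mm from the base axis. Payload 6.1 kg.
Tool frame: the origin (TCP) lies between the finger pads, 19 mm behind the fingertips; this is the grasp point; z points along the fingers, y is the line along which they close (so a half turn about z gives the same grasp; the last joint's range is limited). The gripper opens to 87 mm and grips with 3 to 60 N. Pads are 19 mm wide; open, the fingers measure 117 mm over their backs; the gripper's body (75 mm by 190 mm) begins 51 mm behind the grasp point.
Start: joints at [-1.363, 0.22, 1.526, -0, 1.395, -0.126], TCP at [204.765, -590.497, 241.238] pointing down, gripper open.
Joint ranges: [-2.98, 2.98], [-0.91, 2.08], [0.09, 2.57], [-1.24, 4.39], [0.2, 2.65], [-2.68, 2.68]. Speed limits (rad/s): [2.57, 2.57, 3.01, 3.14, 3.14, 3.14].

### API

Orientations are given as a unit quaternion [x, y, z, w].
In Python, from plant import r gives the robot as it stands.
- The arm moves only by the shell command python3 -m inch 'ROWS' [FORCE]. ROWS is JSON, a list that holds one entry, the list of rows, each a list of 7 numbers: the opening in per cent of the stroke, from 0 (shut) to 100 (fully open), then the shift along the tool's x, y, z in m, then the turn, a rotation vector about the tool's x, y, z in units of 6 degrees (1.0 is 6 degrees). A call has 1 to 10 rows; each row shifts and turns the commanded pose from where the row before left it, along the tool's axes as they then stand; what a row does not reach is not made up. A row lasts 1/12 s, in which the tool goes at most 41.7 mm and 7.16 degrees, less where a joint would pass 70% of its speed; a pose out of reach is approached as far as the arm can. A call with a gripper value outside its range is refused whole. The fingers move at their own pace and stop on an object; FORCE is the grip in N (left out, the last holds). Time passes only in rows, so rows that do not move let the fingers close. It gives the time, the measured TCP pose, the force, the opening and the grip force at its end, in the units of the state.
- r.get_obs(): the state, without advancing time (a new reading comes with each control period).
- r.get_image(name): name is "side" or "top" or "wrist"; returns a dict with "pixels" (480x640x3 uint8, blue, green, red), "mtx" (3x3 intrinsics, pixels), "R" (3x3) and "t" (3): a world point X has camera coordinates R X + t; the wrist camera has in their place "T_tool_cam" (4x4, takes a point from camera to tool coordinates, whose origin is the TCP and whose axes are the flange's). Camera axes: x right, y down, z forward; pixel columns grow to the right and rows downward; lengths in mm; the calibration is good to about 2 mm. The wrist camera is an equidistant fisheye: a pixel r from the principal point sees the ray r / f radians off the axis. A picture is of the moment at which its call begins: read the wrist's pose just before it. There is no depth.
- r.sign_off(): hands the job in; it is judged then, once.
Trained networks look in the newest picture that a camera, given by its name, has taken for a name from the list of things; names that differ only in an ending like _2 or _b are one class to them, and where a whole thing is asked for, a point or a joint stands for the part that bears it (a point fixed in the world has none). Each returns a list of dicts, best first, with "p" (0 to 1); they miss things now and then, are a little off and sometimes report something else, mostly with a low value. They report only what shows in the picture. A call takes as long as a camera call. They do not tell look-alikes from the thing itself.
- r.outline_of(camera, thing): "mask" (480x640 bool, what is visible of it).
- r.landmark_of(camera, thing): "location" ([x, y, z] in mm, in the coordinates of the camera as it stood for that picture, good to about 4 mm: a listed point, or the origin of a listed thing).
The state is a dict: "time": time; "qpos": joint angles; "dq": joint speeds; "effort": joint torques, N m; "tcp_pos": TCP position; "eef_rot": TCP orientation; "contact_force": force on the tool from outside, world axes, zero at the start; "ft_torque": the same for the moment, N m; "opening": finger opening in mm; "gripper_force": force on a finger pad.
Only numpy, scipy, OpenCV 4.12 (cv2) and the standard library are available. Lean on these libraries where they do the work, as an engineer would, in place of code of your own. Each camera call takes 0.05 s, during which the arm holds its last target. There are 200 camera calls.

### The job

Close the steel filter holder on the trolley: tighten its four wing nuts clockwise, about half a turn each, in cross order (any one first, then the one diagonally across from it, then the other two), taking each in turn until it comes up firm as the lid meets its seat, and straining none beyond that, so that the lid ends flush all round. Leave the other things on the trolley where they stand.

Things in the scene. Friction and masses are not known exactly. Their poses are not given: they have to be found in the camera images.
- holder: Steel pressure filter holder on three legs, fixed to the trolley top: round base plate 200 mm across, upper face 69 mm above the table. Origin at table height under its centre, z up. Its lid lies on it; four wing nuts stand on the lid at the corners of a 117 mm square about the centre: nut1 at +x +y (holder's axes), nut2 at -x +y, nut3 at -x -y, nut4 at +x -y.
- lid: Lid plate, 148 mm across, 14 mm thick, 2.2 kg, with four forked ears out to 100 mm round the studs; origin at the centre of its underside, z up. Inlet pipe in the middle with a 50 mm flange, top 42 mm above the origin; vent cock 56 mm from the middle, top 33 mm above it. It starts some 1.6 mm up on its O-ring and is pressed down under each nut; home, its upper face is 83 mm above the table.
- nut1: Steel wing nut. Origin on its axis at its underside, on the lid, z up; wings along its x, forming a flat blade 54 mm long, 9 mm thick, 16 to 42 mm above the origin. Grip it across its thickness, TCP 33 mm above the origin, 50 N; below lie a 25 mm hub and a 38 mm washer, up to 15 mm. Clockwise from above tightens, 4 mm down a turn. The four nuts are alike.
- nut2: Wing nut like nut1, diagonally across from nut4. How each feels: it runs down at a steady light moment of 0.1 to 0.2 N m for 1.9 rad or more, then the lid meets its seat and the moment climbs by about 1 N m for each rad: 0.3 to 0.4 N m above the running moment is firm, over 0.5 strains it.
- nut3: Wing nut like nut1, diagonally across from nut1. Each nut comes up firm after about half a turn, 2.3 to 3.7 rad: it differs from nut to nut and cannot be seen in the poses. A tightened nut stays as it is left when released.
- nut4: Wing nut like nut1, diagonally across from nut2.
- forceps: Bystander, to be left alone: steel forceps lying on the table, 145 mm long. Origin at its underside.
- vial: Bystander, to be left alone: small amber vial with black cap, 22 mm across, 60 mm tall, standing near the holder. Origin at its underside.
- petri: Bystander, to be left alone: closed petri dish, 92 mm across, 16 mm tall. Origin at its underside.
- lamp: Bystander, to be left alone: glass spirit lamp, 88 mm across, 90 mm tall. Origin at its underside.
- dispenser: Bystander, to be left alone: white pump bottle, 76 mm across, 190 mm tall. Origin at its underside.
- filter_pack: Bystander, to be left alone: flat square pack of filters, 155 x 155 x 22 mm. Origin at its underside.
- beaker: Bystander, to be left alone: glass beaker, 68 mm across, 85 mm tall. Origin at its underside.
There are look-alikes about, which are no part of the job. Leave any pink look-alike of the lid alone.

How it is judged (in metres and radians):
On the way, in this order (a step that is already met when the one before it is completed fails the run):
1. a first wing nut is firm on the lid, the other three not yet (((contact force between nut1 and lid above 25 N and contact force between each of nut2, nut3, nut4 and lid below 25 N) or (contact force between nut2 and lid above 25 N and contact force between each of nut1, nut3, nut4 and lid below 25 N) or (contact force between nut3 and lid above 25 N and contact force between each of nut1, nut2, nut4 and lid below 25 N) or (contact force between nut4 and lid above 25 N and contact force between each of nut1, nut2, nut3 and lid below 25 N))), for 0.2 s.
2. the nut diagonally across is firm too, the other two not yet (((contact force between each of nut1, nut3 and lid above 25 N and contact force between each of nut2, nut4 and lid below 25 N) or (contact force between each of nut2, nut4 and lid above 25 N and contact force between each of nut1, nut3 and lid below 25 N))), for 0.2 s.
3. all four nuts are firm (contact force between each of nut1, nut2, nut3, nut4 and lid above 25 N), for 0.2 s.
At the end, for the whole second after the job is handed in: All four nuts stay firm (each presses the lid with 25 to 75 N) and the lid lies flush: level within 0.002 rad, its underside within 0.3 mm of its seat (all of step 3 and angle between lid's own z axis and vertical below 0.002 rad and z of lid in the frame of holder below 0.0693 m); the robot touches nothing.
It fails at once if a nut is overtightened: it presses the lid with more than 75 N (contact force between any of nut1, nut2, nut3, nut4 and lid above 75 N).
It fails at once if a bystander is moved by more than 30 mm (distance of any of forceps, vial, petri, lamp, dispenser, filter_pack, beaker from where it was at the start of the episode above 0.03 m).
It also fails if it takes over 72 s, if anything falls off the work surface, if the arm or the gripper's body presses on something with over 40 N, if the wrist force passes 120 N, or if a joint passes its speed limit or range.

## Working session

There is one attempt and no reset: what is moved stays moved. The work goes in short steps, Python scripts to look and compute and a shell command to move; the robot and the scene stay as the last step left them, time stands still between calls to the robot, and variables do not carry over. Pictures are saved under pics/ and viewed, at most 10 in all, crops included, and the job is handed in when it is done.

```bash
ls; mkdir -p pics
cat > h.py <<'E'
import numpy as np, cv2
from plant import r
from scipy.spatial.transform import Rotation as Rn
def world(cam,loc,im,o):
    if cam!='wrist': return im['R'].T@(np.array(loc)-im['t'])
    T=np.array(im['T_tool_cam']); return Rn.from_quat(o['eef_rot']).apply(T[:3,:3]@np.array(loc)+T[:3,3])+o['tcp_pos']
E
python3 - <<'E'
from h import *
o=r.get_obs(); print({k:np.round(v,3) for k,v in o.items()})
ims={}
for c in ['top','side']:
    im=r.get_image(c); ims[c]=im['pixels']
    for t in ['holder','lid','nut1','vial','dispenser','lamp','beaker']:
        for d in r.landmark_of(c,t)[:6]: print(c,t,round(d['p'],2),world(c,d['location'],im,o).round())
    cv2.imwrite(f'pics/{c}0.png',im['pixels'])
E
```

```text
pics
{'time': np.float64(0.0), 'qpos': array([-1.363,  0.221,  1.528, -0.   ,  1.395, -0.126]), 'dq': array([-0.001, -0.   ,  0.   ,  0.001,  0.   , -0.   ]), 'effort': array([ -0.   , -49.46 , -38.739,   0.07 ,   0.057,  -0.   ]), 'tcp_pos': array([ 204.618, -589.945,  240.137]), 'eef_rot': array([ 0.986,  0.166, -0.   , -0.001]), 'contact_force': array([-0.576,  0.036,  0.05 ]), 'ft_torque': array([-0.006,  0.033,  0.006]), 'gripper_force': np.float64(0.0), 'opening': np.float64(87.049)}
top lid 0.93 [377. 149.  -1.]
top lid 0.81 [ 237. -432.    2.]
top lid 0.75 [334. -83.   3.]
top lid 0.74 [578. -71.  70.]
top lid 0.61 [732. 170.   0.]
top nut1 0.73 [ 520. -131.   88.]
top nut1 0.72 [517. -10.  83.]
top nut1 0.64 [ 639. -129.   83.]
top nut1 0.6 [637. -14.  86.]
top vial 0.43 [713. -61.  -3.]
top dispenser 0.81 [642. 407.  -1.]
top dispenser 0.73 [538. 292.  -0.]
top lamp 0.7 [538. 290.   1.]
top lamp 0.55 [641. 406.  -2.]
top beaker 0.91 [ 417. -395.   -0.]
side holder 0.8 [576. -69.   1.]
side lid 0.97 [579. -70.  71.]
side lid 0.94 [733. 167.   4.]
side lid 0.75 [378. 146.   1.]
side lid 0.7 [334. -84.  -0.]
side lid 0.64 [ 236. -431.   -1.]
side nut1 0.58 [519. -10.  85.]
side nut1 0.56 [ 519. -131.   82.]
side nut1 0.46 [640.  -8.  86.]
side nut1 0.4 [ 589. -217.   -1.]
side vial 0.48 [ 419. -395.    4.]
side dispenser 0.84 [645. 406.  -1.]
side lamp 0.56 [545. 293.   1.]
side beaker 0.89 [ 418. -394.    3.]
```

View pics/top0.png

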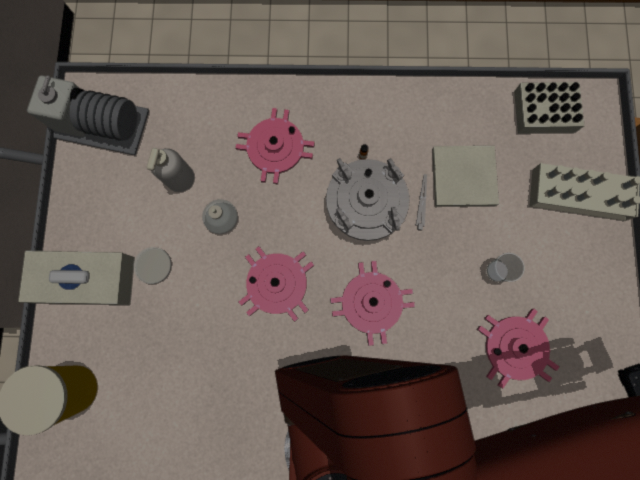

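View pics/side0.png

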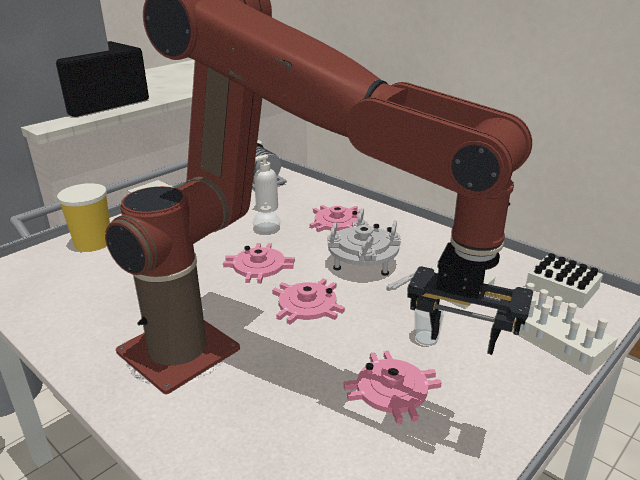

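The top picture shows the steel holder at px (368,198), with its nuts at about (345,170), (391,170), (342,218) and (396,215). The four pink lids are look-alikes. The side picture agrees, so I'm moving over the holder.

```bash
python3 -m inch '[[[40,0.0261,-0.0185,-0.001,0,0,0],[40,0.0261,-0.0185,-0.001,0,0,0],[40,0.0261,-0.0185,-0.001,0,0,0],[40,0.0261,-0.0185,-0.001,0,0,0],[40,0.0261,-0.0185,-0.001,0,0,0],[40,0.0261,-0.0185,-0.001,0,0,0],[40,0.0261,-0.0185,-0.001,0,0,0],[40,0.0261,-0.0185,-0.001,0,0,0],[40,0.0261,-0.0185,-0.001,0,0,0],[40,0.0261,-0.0185,-0.001,0,0,0]]]' 50
python3 -m inch '[[[40,0.0261,-0.0185,-0.001,0,0,0],[40,0.0261,-0.0185,-0.001,0,0,0],[40,0.0261,-0.0185,-0.001,0,0,0],[40,0.0261,-0.0185,-0.001,0,0,0],[40,0.0261,-0.0185,-0.001,0,0,0],[40,0.0261,-0.0185,-0.001,0,0,0],[40,0.0261,-0.0185,-0.001,0,0,0],[40,0.0261,-0.0185,-0.001,0,0,0],[40,0.0261,-0.0185,-0.001,0,0,0],[40,0,0,0,0,0,0]]]'
python3 - <<'E'
from h import *
o=r.get_obs(); print(o['time'],o['tcp_pos'],o['qpos'],o['eef_rot'])
im=r.get_image('wrist'); print(im['mtx'],im['T_tool_cam'])
for t in ['lid','nut1','vial']:
    for d in r.landmark_of('wrist',t)[:6]: print(t,round(d['p'],2),world('wrist',d['location'],im,o).round(1))
np.save('w0.npy',im['pixels']); cv2.imwrite('pics/w0.png',im['pixels'])
E
```

```text
time: 1.63
tcp_pos: [391.4, -328.9, 251.5]
eef_rot: [0.986, 0.166, 0.0, 0.0]
contact_force: [1.0, -0.3, 0.1]
opening: 36.4
gripper_force: 0.0
time: 2.47
tcp_pos: [560.5, -91.6, 260.6]
eef_rot: [0.986, 0.168, 0.001, -0.001]
contact_force: [0.0, -0.1, -1.3]
opening: 34.7
gripper_force: 0.0
2.4667 [560.49656919 -91.56141141 260.61243551] [-0.30220182  0.07066521  1.6565831   0.00251452  1.41298631  0.93017823] [ 9.85750552e-01  1.68207746e-01  1.16889623e-03 -7.97956695e-04]
[[371.64829954   0.         315.95646745]
 [  0.         371.64829954 229.89240825]
 [  0.           0.           1.        ]] [[-4.91457317e-04 -9.57404960e-01 -2.88748161e-01  7.79735752e+01]
 [ 9.99999766e-01 -6.08069544e-04  3.14154714e-04 -1.33684901e+00]
 [-4.76352244e-04 -2.88747939e-01  9.57405035e-01 -1.42890640e+02]
 [ 0.00000000e+00  0.00000000e+00  0.00000000e+00  1.00000000e+00]]
lid 0.62 [575.9 -66.3  70.3]
lid 0.55 [376.1 149.8  -0.7]
nut1 0.97 [ 519.3 -128.5   81.1]
nut1 0.89 [ 641.3 -128.2   85.6]
nut1 0.85 [521.  -15.5  83.3]
nut1 0.59 [634.9  -8.1  85.6]
vial 0.56 [712.3 -59.6  -5.2]
vial 0.16 [575.1 -67.3  68.1]
```

View pics/w0.png

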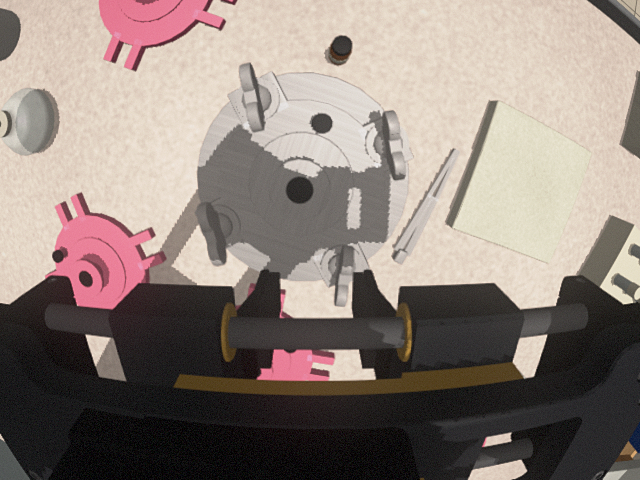

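The wrist picture shows the four nuts at px (253,97), (391,145), (213,233) and (342,272). The vent cock is at (321,122) and the vial at (340,48). Next I'll fit a nut model to the masks.

```bash
cat >> h.py <<'E'
from scipy.optimize import minimize
def proj(P,im,o):
    P=Rn.from_quat(o['eef_rot']).inv().apply(P-o['tcp_pos']); T=np.array(im['T_tool_cam'])
    c=(P-T[:3,3])@T[:3,:3]; rho=np.hypot(c[:,0],c[:,1]); s=np.arctan2(rho,c[:,2])/np.maximum(rho,1e-9)
    K=im['mtx']; return np.c_[K[0,0]*s*c[:,0]+K[0,2],K[1,1]*s*c[:,1]+K[1,2]]
def hull(m,P,im,o): cv2.fillConvexPoly(m,cv2.convexHull(np.round(proj(P,im,o)*16).astype(np.int32)),1,shift=4)
def model(x,y,a,im,o,z0=84.6):
    m=np.zeros((480,640),np.uint8); c,s=np.cos(a),np.sin(a); n=np.array([-s,c,0]);u=np.array([c,s,0]);b=np.array([x,y,z0])
    hull(m,np.array([b+u*i+n*j+[0,0,k] for i in(-27,27) for j in(-4.5,4.5) for k in(24,42)]),im,o)
    hull(m,np.array([b+u*i+n*j+[0,0,k] for i,k in((-27,42),(27,42),(-12,14),(12,14)) for j in(-4.5,4.5)]),im,o)
    t=np.linspace(0,6.28,30)
    for R,k0,k1 in((12.5,0,15),(19,0,3)): hull(m,np.array([b+[R*np.cos(q),R*np.sin(q),k] for q in t for k in(k0,k1)]),im,o)
    return m>0
def fit(mask,x,y,im,o):
    f=lambda p:1-(lambda m:(m&mask).sum()/(m|mask).sum())(model(x+p[0],y+p[1],p[2],im,o))
    a0=min(np.arange(0,np.pi,.15),key=lambda a:f([0,0,a]))
    s=minimize(f,[0,0,a0],method='Nelder-Mead',options=dict(initial_simplex=[[0,0,a0],[5,0,a0],[0,5,a0],[0,0,a0+.2]]))
    return x+s.x[0],y+s.x[1],s.x[2]%np.pi,1-s.fun
E
python3 - <<'E'
from h import *
o=r.get_obs(); im=r.get_image('wrist'); v=im['pixels'].copy()
for d in r.outline_of('wrist','nut1')[:6]:
    m=np.array(d['mask']); ys,xs=np.nonzero(m); c=np.array([xs.mean(),ys.mean()])
    g=min([(518,-11),(638,-11),(638,-130),(518,-130)],key=lambda q:np.hypot(*(proj(np.array([[*q,105.]]),im,o)[0]-c)))
    s=fit(m,*g,im,o); print(round(d['p'],2),m.sum(),c.round(),np.round(s,2))
    for mm,col in((m,(0,255,0)),(model(*s[:3],im,o),(0,0,255))):
        cv2.drawContours(v,cv2.findContours(mm.astype(np.uint8),0,2)[0],-1,col,1)
cv2.imwrite('pics/w1.png',cv2.resize(v[40:320,160:460],None,fx=2,fy=2))
E
```

```text
0.84 1906 [250.  92.] [ 6.3619e+02 -1.0920e+01  5.1000e-01  9.1000e-01]
0.79 1940 [384. 137.] [ 6.3788e+02 -1.2701e+02  5.2000e-01  9.2000e-01]
0.72 1934 [212. 225.] [519.22 -11.69   0.58   0.92]
0.65 1584 [337. 265.] [ 5.2010e+02 -1.2861e+02  2.3000e-01  9.0000e-01]
```

View pics/w1.png

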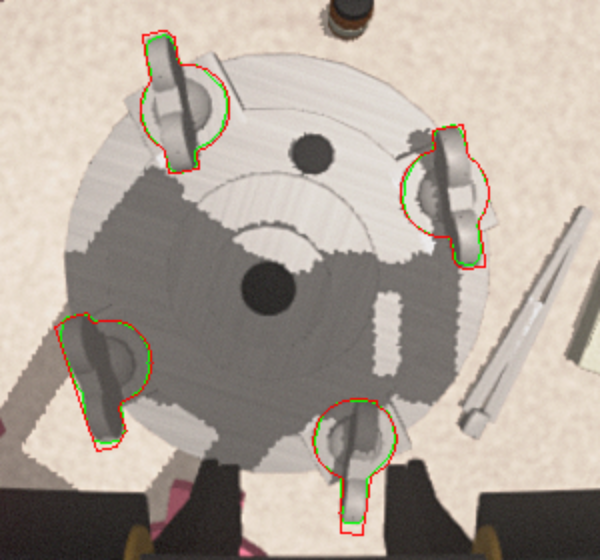

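Each fitted model lies on its nut's outline: blade tops at about (165,100), (458,195), (90,380) and (352,465) in the crop. The centres form a 117 mm square, as they should. I'll start with D (520,-129). Turning the tool back half a turn first gives joint 6 room for the whole tightening.

```bash
python3 -m inch '[[[40,-0.0252,0.0108,0,0,0,0],[40,-0.0252,0.0107,0,0,0,0],[40,0,0,0,0,0,-1.16],[40,0,0,0,0,0,-1.16],[40,0,0,0,0,0,-1.16],[40,0,0,0,0,0,-1.16],[40,0,0,0,0,0,-1.16],[40,0,0,0,0,0,-1.16],[40,0,0,0,0,0,-1.16],[40,0,0,0,0,0,-1.16]]]' 
python3 -m inch '[[[40,0,0,0,0,0,-1.16],[40,0,0,0,0,0,-1.16],[40,0,0,0,0,0,-1.16],[40,0,0,0,0,0,-1.16],[40,0,0,0,0,0,-1.16],[40,0,0,0,0,0,-1.16],[40,0,0,0,0,0,-1.16],[40,0,0,0,0,0,-1.16],[40,0,0,0,0,0,-1.16],[40,0,0,0,0,0,-1.16]]]' >/dev/null
python3 -m inch '[[[40,0,0,0,0,0,-1.16],[40,0,0,0,0,0,-1.16],[40,0,0,0,0,0,-1.16],[40,0,0,0,0,0,-1.16],[40,0,0,0,0,0,-1.16],[40,0,0,0,0,0,-1.16],[40,0,0,0,0,0,-1.16],[40,0,0,0,0,0,0],[40,0,0,0,0,0,0]]]'
cat >> h.py <<'E'
def go(x,y,a,z0=84.6,h=35):
    "tool shift [mm] and turn [units] to stand over nut"
    o=r.get_obs(); R=Rn.from_quat(o['eef_rot']); tx=R.apply([1,0,0]); yaw=np.arctan2(tx[1],tx[0])
    d=(a-yaw+np.pi/2)%np.pi-np.pi/2
    print('t',o['time'],'tcp',o['tcp_pos'].round(1),'q',o['qpos'].round(2),'yaw',yaw.round(3),'shift',R.inv().apply(np.array([x,y,z0+h])-o['tcp_pos']).round(1),'turn+-30',(-np.degrees(d)/6).round(2),'tq',o['ft_torque'].round(3),'F',o['contact_force'].round(1))
def look(g,name=None):
    o=r.get_obs(); im=r.get_image('wrist'); best=None
    for d in r.outline_of('wrist','nut1')[:6]:
        m=np.array(d['mask']); ys,xs=np.nonzero(m); c=np.array([xs.mean(),ys.mean()])
        e=np.hypot(*(proj(np.array([[*g,105.]]),im,o)[0]-c))
        if best is None or e<best[0]: best=(e,m,d['p'])
    s=fit(best[1],*g,im,o); print(round(best[0],1),round(best[2],2),np.round(s,3)); go(*s[:3])
    if name: 
        v=im['pixels'].copy(); cv2.drawContours(v,cv2.findContours(model(*s[:3],im,o).astype(np.uint8),0,2)[0],-1,(0,0,255),1); cv2.imwrite(name,v)
    return s
E
python3 -c "
from h import *
look((520,-128.6),'pics/w2.png')"
```

```text
time: 3.6
tcp_pos: [516.9, -133.9, 260.4]
eef_rot: [0.793, 0.609, -0.0, 0.0]
contact_force: [0.5, 0.1, 1.0]
opening: 35.4
gripper_force: 0.0
time: 5.18
tcp_pos: [517.1, -133.6, 260.3]
eef_rot: [-0.112, 0.994, -0.0, 0.0]
contact_force: [-0.3, -0.2, -0.0]
opening: 34.9
gripper_force: 0.0
2.0 0.97 [ 5.20075e+02 -1.28838e+02  2.27000e-01  9.52000e-01]
t 5.2833 tcp [ 517.3 -133.3  260.3] q [-0.4  -0.01  1.74 -0.    1.41 -2.2 ] yaw -2.917 shift [ -3.7   3.7 140.7] turn+-30 -0.02 tq [ 0.142 -0.108  0.025] F [ 0.4 -0.9 -0.4]
```

View pics/w2.png

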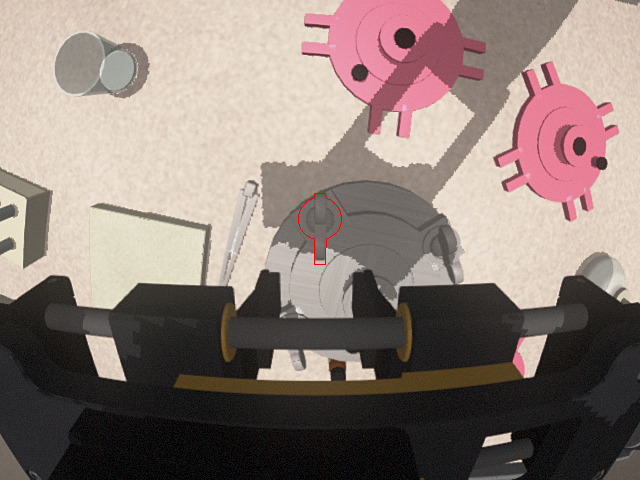

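The fit lies exactly on the nut at px (320,218), and both views agree. Going down and gripping.

```bash
python3 -m inch '[[[40,-0.0037,0.0037,0.020,0,0,0],[40,0,0,0.025,0,0,0],[40,0,0,0.025,0,0,0],[40,0,0,0.025,0,0,0],[40,0,0,0.02,0,0,0],[40,0,0,0.0157,0,0,0],[40,0,0,0.010,0,0,0],[40,0,0,0,0,0,0],[40,0,0,0,0,0,0]]]'
python3 -c "
from h import *
go(520,-128.8,.227)"
python3 -m inch '[[[5,0,0,0,0,0,0],[5,0,0,0,0,0,0],[5,0,0,0,0,0,0],[5,0,0,0,0,0,0],[5,0,0,0,0,0,0],[5,0,0,0,0,0,0]]]' 50
python3 -c "
from h import *
go(520,-128.8,.227)"
```

```text
time: 6.03
tcp_pos: [520.2, -128.4, 119.6]
eef_rot: [-0.114, 0.994, 0.0, -0.0]
contact_force: [-0.2, 0.8, 0.8]
opening: 34.7
gripper_force: 0.0
t 6.0333 tcp [ 520.2 -128.4  119.6] q [-0.39  0.13  1.87  0.    1.14 -2.19] yaw -2.914 shift [ 0.3 -0.4 -0. ] turn+-30 0.01 tq [ 0.081 -0.122  0.04 ] F [-0.2  0.8  0.8]
time: 6.53
tcp_pos: [521.0, -129.5, 120.3]
eef_rot: [-0.114, 0.993, -0.001, 0.001]
contact_force: [0.6, -3.9, 0.1]
opening: 8.8
gripper_force: 50.0
t 6.5333 tcp [ 521.  -129.5  120.3] q [-0.39  0.13  1.87 -0.    1.14 -2.19] yaw -2.913 shift [0.8 0.9 0.7] turn+-30 0.02 tq [-0.597 -0.188 -0.013] F [ 0.6 -3.9  0.1]
```

```bash
cat > tq.py <<'E'
from h import *
o=r.get_obs(); R=Rn.from_quat(o['eef_rot']); tx=R.apply([1,0,0])
print('t',o['time'].round(2),'yaw',np.arctan2(tx[1],tx[0]).round(3),'q6',o['qpos'][5].round(3),'tcp',o['tcp_pos'].round(1),'tq',o['ft_torque'].round(3),'F',o['contact_force'].round(1),'op',o['opening'].round(1))
E
python3 -m inch '[[[5,0,0,0.00007,0,0,1],[5,0,0,0.00007,0,0,1],[5,0,0,0.00007,0,0,1],[5,0,0,0.00007,0,0,1],[5,0,0,0.00007,0,0,1],[5,0,0,0.00007,0,0,1],[5,0,0,0.00007,0,0,1],[5,0,0,0.00007,0,0,1],[5,0,0,0,0,0,0]]]'>/dev/null; python3 tq.py
python3 -m inch '[[[5,0,0,0.00007,0,0,1],[5,0,0,0.00007,0,0,1],[5,0,0,0.00007,0,0,1],[5,0,0,0.00007,0,0,1],[5,0,0,0.00007,0,0,1]]]'>/dev/null; python3 tq.py
python3 -m inch '[[[5,0,0,0.00007,0,0,1],[5,0,0,0.00007,0,0,1],[5,0,0,0.00007,0,0,1],[5,0,0,0,0,0,0]]]'>/dev/null; python3 tq.py
```

```text
Traceback (most recent call last):
  File "tq.py", line 3, in <module>
    print('t',o['time'].round(2),'yaw',np.arctan2(tx[1],tx[0]).round(3),'q6',o['qpos'][5].round(3),'tcp',o['tcp_pos'].round(1),'tq',o['ft_torque'].round(3),'F',o['contact_force'].round(1),'op',o['opening'].round(1))
              ^^^^^^^^^^^^^^^
AttributeError: 'float' object has no attribute 'round'
Traceback (most recent call last):
  File "tq.py", line 3, in <module>
    print('t',o['time'].round(2),'yaw',np.arctan2(tx[1],tx[0]).round(3),'q6',o['qpos'][5].round(3),'tcp',o['tcp_pos'].round(1),'tq',o['ft_torque'].round(3),'F',o['contact_force'].round(1),'op',o['opening'].round(1))
              ^^^^^^^^^^^^^^^
AttributeError: 'float' object has no attribute 'round'
Traceback (most recent call last):
  File "tq.py", line 3, in <module>
    print('t',o['time'].round(2),'yaw',np.arctan2(tx[1],tx[0]).round(3),'q6',o['qpos'][5].round(3),'tcp',o['tcp_pos'].round(1),'tq',o['ft_torque'].round(3),'F',o['contact_force'].round(1),'op',o['opening'].round(1))
              ^^^^^^^^^^^^^^^
AttributeError: 'float' object has no attribute 'round'
```

```bash
sed -i "s/^print.*/np.set_printoptions(suppress=True,precision=3)\nprint(np.array([o['time'],np.arctan2(tx[1],tx[0]),o['qpos'][5],*o['ft_torque'],*o['contact_force'],*o['tcp_pos'],o['opening']]))/" tq.py
python3 tq.py
python3 -m inch '[[[5,0,0,0.00007,0,0,1],[5,0,0,0.00007,0,0,1],[5,0,0,0,0,0,0]]]'>/dev/null; python3 tq.py
```

```text
[   8.033    1.694   -0.513   -0.061   -0.952   -0.196    5.799    0.491
    0.131  521.774 -128.392  119.273    8.63 ]
[   8.283    1.486   -0.304    0.026   -1.085   -0.097    6.599   -0.292
    0.065  521.972 -128.398  119.152    8.811]
```

```bash
python3 -m inch '[[[5,0,0,0.00007,0,0,1],[5,0,0,0,0,0,0]]]'>/dev/null; python3 tq.py
python3 -m inch '[[[5,0,0,0.00007,0,0,1],[5,0,0,0,0,0,0]]]'>/dev/null; python3 tq.py
python3 -m inch '[[[5,0,0,0.00007,0,0,1],[5,0,0,0,0,0,0]]]'>/dev/null; python3 tq.py
```

```text
[   8.45     1.382   -0.2     -0.05    -1.126   -0.031    6.462   -0.739
   -0.391  522.062 -128.455  119.106    8.727]
[   8.617    1.277   -0.096   -0.031   -1.171   -0.02     6.527   -0.64
    0.008  522.167 -128.477  119.044    8.529]
[   8.783    1.173    0.009   -0.126   -1.19    -0.038    7.364   -1.614
   -0.793  522.24  -128.505  119.018    8.716]
```

```bash
sed -i "s/o\['opening'\]\]/o['opening'],o['effort'][5]]/" tq.py
python3 tq.py
python3 -m inch '[[[5,0.0004,0.0021,0,0,0,0],[5,0,0,0,0,0,0],[5,0,0,0,0,0,0]]]'>/dev/null; python3 tq.py
python3 -m inch '[[[5,0,0,0.00007,0,0,0.5]]]'>/dev/null; python3 tq.py
python3 -m inch '[[[5,0,0,0.0000,0,0,0]]]'>/dev/null; python3 tq.py
python3 -m inch '[[[5,0,0,0.0000,0,0,0]]]'>/dev/null; python3 tq.py
```

```text
[   8.783    1.173    0.009   -0.126   -1.19    -0.038    7.364   -1.614
   -0.793  522.24  -128.505  119.018    8.716    1.151]
[   9.033    1.177    0.006    0.164    0.157   -0.133   -1.486    1.496
    7.401  522.384 -128.52   118.95     8.616   -0.132]
[   9.117    1.126    0.057    0.185    0.128    0.352   -1.081    1.637
    7.032  522.415 -128.549  118.944    8.763   -1.182]
[   9.2      1.123    0.06     0.147    0.111    0.108   -1.428    1.13
    8.075  522.41  -128.49   118.921    8.968    0.716]
[   9.283    1.125    0.058    0.16     0.12     0.036   -1.17     1.742
    7.26   522.414 -128.534  118.925    8.824    0.148]
```

```bash
python3 -m inch '[[[5,0,0,0,0,0,0.3],[5,0,0,0,0,0,0.3]]]'>/dev/null; python3 tq.py
python3 -m inch '[[[5,0,0,0,0,0,0.3]]]'>/dev/null; python3 tq.py
python3 -m inch '[[[5,0,0,0,0,0,0.3]]]'>/dev/null; python3 tq.py
python3 -m inch '[[[5,0,0,0,0,0,0]]]'>/dev/null; python3 tq.py
python3 -m inch '[[[5,0,0,0,0,0,0]]]'>/dev/null; python3 tq.py
```

```text
[   9.45     1.061    0.121    0.122    0.108    0.336   -1.254    0.633
    6.039  522.457 -128.585  118.926    8.285   -0.251]
[   9.533    1.03     0.153    0.212    0.064    0.302   -0.826    1.368
    5.466  522.475 -128.582  118.884    8.437   -0.178]
[   9.617    0.998    0.184    0.075    0.       0.313   -1.01     0.302
    6.643  522.516 -128.6    118.904    8.463   -0.156]
[   9.7      0.998    0.185    0.174    0.029    0.209   -0.262    1.601
    5.814  522.552 -128.608  118.925    8.406    0.646]
[   9.783    1.       0.183    0.106    0.054    0.202    0.092    0.387
    7.443  522.532 -128.602  118.926    8.276    0.243]
```

```bash
python3 -m inch '[[[5,0,0,0,0,0,0.4],[5,0,0,0,0,0,0.4]]]'>/dev/null; python3 tq.py
python3 -m inch '[[[5,0,0,0,0,0,0.4]]]'>/dev/null; python3 tq.py
python3 -m inch '[[[5,0,0,0,0,0,0.4]]]'>/dev/null; python3 tq.py
python3 -m inch '[[[5,0,0,0,0,0,0]]]'>/dev/null; python3 tq.py
python3 -m inch '[[[5,0,0,0,0,0,0]]]'>/dev/null; python3 tq.py
```

```text
[   9.95     0.914    0.268    0.041   -0.048    0.455   -0.459    0.459
    5.422  522.578 -128.661  118.89     8.504   -0.357]
[  10.033    0.872    0.31     0.122   -0.038    0.387   -0.589    0.551
    5.381  522.574 -128.641  118.848    8.582   -0.245]
[  10.117    0.831    0.352    0.079   -0.088    0.459    0.045    0.75
    6.302  522.643 -128.687  118.879    8.667   -0.206]
[  10.2      0.83     0.352    0.097   -0.064    0.267   -1.04    -0.987
    6.441  522.629 -128.709  118.865    8.543    0.864]
[  10.283    0.832    0.351    0.094   -0.069    0.194   -0.261    0.346
    4.959  522.647 -128.696  118.875    8.696    0.325]
```

```bash
python3 -m inch '[[[5,0,0,0,0,0,0.3],[5,0,0,0,0,0,0.3]]]'>/dev/null; python3 tq.py
python3 -m inch '[[[5,0,0,0,0,0,0.3]]]'>/dev/null; python3 tq.py
python3 -m inch '[[[5,0,0,0,0,0,0]]]'>/dev/null; python3 tq.py
```

```text
[  10.45     0.769    0.414    0.034   -0.101    0.538    1.061    0.704
    5.574  522.652 -128.739  118.842    8.601   -0.053]
[  10.533    0.737    0.446    0.049   -0.114    0.549    0.096    0.644
    5.855  522.684 -128.758  118.841    8.578    0.032]
[  10.617    0.737    0.446   -0.006   -0.103    0.413    0.053    1.086
    4.59   522.688 -128.768  118.839    8.665    0.847]
```

```bash
python3 -m inch '[[[40,0,0,0,0,0,0],[40,0,0,0,0,0,0],[40,0,0,0,0,0,0],[40,0,0,0,0,0,0]]]'; python3 tq.py
python3 -m inch '[[[40,0,0,-0.03,0,0,0],[40,0,0,-0.04,0,0,0],[40,0,0,-0.035,0,0,0],[40,0.033,-0.002,-0.005,0,0,0],[40,0.033,-0.002,0,0,0,0],[40,0.033,-0.002,0,0,0,0],[40,0.033,-0.002,0,0,0,0],[40,0.033,-0.002,0,0,0,0],[40,0,0,0,0,0,-1.16],[40,0,0,0,0,0,-1.16]]]' >/dev/null
python3 -m inch '[[[40,0,0,0,0,0,-1.16],[40,0,0,0,0,0,-1.16],[40,0,0,0,0,0,-1.16],[40,0,0,0,0,0,-1.16],[40,0,0,0,0,0,-1.16],[40,0,0,0,0,0,-1.16],[40,0,0,0,0,0,-1.16],[40,0,0,0,0,0,-1.16],[40,0,0,0,0,0,-1.16],[40,0,0,0,0,0,-1.16]]]' >/dev/null
python3 -m inch '[[[40,0,0,0,0,0,-1.16],[40,0,0,0,0,0,-1.16],[40,0,0,0,0,0,-1.16],[40,0,0,0,0,0,-1.16],[40,0,0,0,0,0,-1.16],[40,0,0,0,0,0,-1.16],[40,0,0,0,0,0,-1.16],[40,0,0,0,0,0,-1.16],[40,0,0,0,0,0,-1.16],[40,0,0,0,0,0,-1.16]]]' >/dev/null
python3 -m inch '[[[40,0,0,0,0,0,-1.16],[40,0,0,0,0,0,-1.16],[40,0,0,0,0,0,0],[40,0,0,0,0,0,0]]]' 
python3 -c "
from h import *
look((637,-11))"
```

```text
time: 10.95
tcp_pos: [521.8, -128.5, 117.4]
eef_rot: [0.934, 0.358, -0.001, -0.001]
contact_force: [-0.1, -1.2, 0.8]
opening: 27.6
gripper_force: 0.0
[  10.95     0.733    0.449   -0.025   -0.04     0.043   -0.072   -1.226
    0.777  521.812 -128.538  117.44    27.578   -0.03 ]
time: 13.78
tcp_pos: [638.2, -11.0, 227.5]
eef_rot: [-0.249, 0.969, 0.0, -0.0]
contact_force: [0.4, 0.2, -0.1]
opening: 35.0
gripper_force: 0.0
3.9 0.91 [ 6.3611e+02 -1.0443e+01  5.0200e-01  9.4200e-01]
t 13.8833 tcp [638.3 -11.1 227.8] q [-0.14  0.26  1.5  -0.    1.38 -2.21] yaw -2.639 shift [  1.6   1.6 108.2] turn+-30 0.01 tq [ 0.166 -0.105  0.021] F [-0.6 -0.6 -0.5]
```

```bash
python3 -m inch '[[[40,0.0005,0.0006,0.022,0,0,0],[40,0,0,0.025,0,0,0],[40,0,0,0.025,0,0,0],[40,0,0,0.02,0,0,0],[40,0,0,0.011,0,0,0],[40,0,0,0.0045,0,0,0],[40,0,0,0,0,0,0],[40,0,0,0,0,0,0]]]' >/dev/null; python3 tq.py
python3 -m inch '[[[5,0,0,0,0,0,0],[5,0,0,0,0,0,0],[5,0,0,0,0,0,0],[5,0,0,0,0,0,0],[5,0,0,0,0,0,0],[5,0,0,0,0,0,0]]]' 50 >/dev/null; python3 tq.py
python3 -m inch '[[[5,0,0,0.00007,0,0,1],[5,0,0,0.00007,0,0,1],[5,0,0,0.00007,0,0,1],[5,0,0,0.00007,0,0,1]]]'>/dev/null; python3 tq.py
python3 -m inch '[[[5,0,0,0.00007,0,0,1],[5,0,0,0.00007,0,0,1],[5,0,0,0.00007,0,0,1],[5,0,0,0.00007,0,0,1],[5,0,0,0.00007,0,0,0.4]]]'>/dev/null; python3 tq.py
python3 -m inch '[[[5,0,0,0.00003,0,0,0.4]]]'>/dev/null; python3 tq.py
```

```text
[ 14.55   -2.637  -2.216   0.116  -0.091  -0.047   0.072   0.092   1.789
 638.512 -10.88  121.618  34.676   0.012]
[ 15.05   -2.636  -2.217   0.096  -0.059   0.025  -0.237   0.298   1.046
 637.997 -10.8   120.946   8.581  -0.013]
[ 15.383  -3.06   -1.793   0.162  -0.09    0.142  -0.46    0.857   2.571
 637.971 -10.781 120.67    8.705  -1.539]
[ 15.8     2.762  -1.332   0.146  -0.026   0.103  -0.784   0.381   2.32
 638.012 -10.707 120.385   8.977   0.29 ]
[ 15.883   2.724  -1.293   0.071  -0.069   0.142  -0.067   1.545   3.156
 638.01  -10.685 120.364   8.569  -0.409]
```

```bash
python3 -m inch '[[[5,0,0,0.00007,0,0,1],[5,0,0,0.00007,0,0,1],[5,0,0,0.00007,0,0,1],[5,0,0,0.00007,0,0,1],[5,0,0,0.00007,0,0,1],[5,0,0,0.00007,0,0,1],[5,0,0,0.00007,0,0,1],[5,0,0,0.00007,0,0,1],[5,0,0,0.00003,0,0,0.5]]]'>/dev/null; python3 tq.py
python3 -m inch '[[[5,0,0,0.00003,0,0,0.5],[5,0,0,0.00003,0,0,0.5]]]'>/dev/null; python3 tq.py
python3 -m inch '[[[5,0,0,0.00003,0,0,0.5],[5,0,0,0.00003,0,0,0.5]]]'>/dev/null; python3 tq.py
python3 -m inch '[[[5,0,0,0.00003,0,0,0.5],[5,0,0,0.00003,0,0,0.5]]]'>/dev/null; python3 tq.py
python3 -m inch '[[[5,0,0,0.00003,0,0,0.5],[5,0,0,0.00003,0,0,0.5]]]'>/dev/null; python3 tq.py
```

```text
[ 16.633   1.83   -0.4     0.084  -0.01    0.145  -0.215  -0.409   2.939
 638.105 -10.64  119.817   8.834   0.038]
[ 16.8     1.729  -0.298   0.096  -0.054   0.171  -0.256   0.544   1.803
 638.136 -10.65  119.758   8.816  -0.64 ]
[ 16.967   1.624  -0.193   0.072  -0.089   0.197   0.286   0.779   2.423
 638.164 -10.654 119.715   8.821  -0.634]
[ 17.133   1.519  -0.089   0.071  -0.069   0.191  -0.652   1.373   2.03
 638.153 -10.622 119.641   8.687  -0.614]
[ 17.3     1.415   0.016   0.054  -0.096   0.25    0.465   0.865   2.135
 638.187 -10.627 119.593   8.34   -0.586]
```

```bash
python3 -m inch '[[[5,0,0,0.00003,0,0,0.5],[5,0,0,0.00003,0,0,0.5]]]'>/dev/null; python3 tq.py
python3 -m inch '[[[5,0,0,0.00003,0,0,0.5]]]'>/dev/null; python3 tq.py
python3 -m inch '[[[5,0,0,0.00003,0,0,0.5]]]'>/dev/null; python3 tq.py
python3 -m inch '[[[5,0,0,0.00003,0,0,0.3]]]'>/dev/null; python3 tq.py
```

```text
[ 17.467   1.31    0.121   0.033  -0.057   0.309  -0.08    1.054   2.422
 638.226 -10.638 119.597   8.841  -0.526]
[ 17.55    1.258   0.173   0.087  -0.005   0.36    0.833   1.267   2.003
 638.206 -10.638 119.549   8.996  -0.482]
[ 17.633   1.205   0.225   0.062   0.028   0.349   0.019   0.933   1.429
 638.237 -10.609 119.566   8.868  -0.435]
[ 17.717   1.174   0.257   0.072   0.002   0.438   0.083   1.482   2.226
 638.228 -10.641 119.542   8.744   0.205]
```

```bash
python3 -m inch '[[[5,0,0,0.00003,0,0,0.5]]]'>/dev/null; python3 tq.py
python3 -m inch '[[[5,0,0,0.00003,0,0,0.5]]]'>/dev/null; python3 tq.py
python3 -m inch '[[[5,0,0,0.00003,0,0,0.3]]]'>/dev/null; python3 tq.py
python3 -m inch '[[[5,0,0,0.00003,0,0,0]]]'>/dev/null; python3 tq.py
```

```text
[ 17.8     1.123   0.308   0.021  -0.006   0.446   0.185   1.114   2.172
 638.263 -10.667 119.571   8.231  -0.593]
[ 17.883   1.07    0.361   0.044  -0.016   0.557   0.342   1.184   2.203
 638.24  -10.665 119.519   8.792  -0.353]
[ 17.967   1.038   0.393   0.048   0.019   0.564  -0.473   0.369   2.485
 638.233 -10.649 119.523   8.753   0.323]
[ 18.05    1.04    0.391   0.073   0.029   0.496  -0.659   0.664   3.588
 638.279 -10.666 119.55    8.821   0.957]
```

```bash
python3 -m inch '[[[40,0,0,0,0,0,0],[40,0,0,0,0,0,0],[40,0,0,0,0,0,0],[40,0,0,0,0,0,0],[40,0,0,-0.03,0,0,0],[40,0,0,-0.035,0,0,0],[40,0,0,-0.035,0,0,0],[40,-0.02,-0.0334,0,0,0,0],[40,-0.02,-0.0334,0,0,0,0],[40,-0.02,-0.0334,0,0,0,0]]]' >/dev/null
python3 -m inch '[[[40,0,0,0,0,0,-1.16],[40,0,0,0,0,0,-1.16],[40,0,0,0,0,0,-1.16],[40,0,0,0,0,0,-1.16],[40,0,0,0,0,0,-1.16],[40,0,0,0,0,0,-1.16],[40,0,0,0,0,0,-1.16],[40,0,0,0,0,0,-1.16],[40,0,0,0,0,0,-1.16],[40,0,0,0,0,0,-1.16]]]' >/dev/null
python3 -m inch '[[[40,0,0,0,0,0,-1.16],[40,0,0,0,0,0,-1.16],[40,0,0,0,0,0,-1.16],[40,0,0,0,0,0,-1.16],[40,0,0,0,0,0,-1.16],[40,0,0,0,0,0,-1.16],[40,0,0,0,0,0,-1.16],[40,0,0,0,0,0,-1.16],[40,0,0,0,0,0,-1.16],[40,0,0,0,0,0,-1.16]]]' >/dev/null
python3 -m inch '[[[40,0,0,0,0,0,-1.16],[40,0,0,0,0,0,-1.16],[40,0,0,0,0,0,0],[40,0,0,0,0,0,0],[40,0,0,0,0,0,0]]]' 
python3 -c "
from h import *
s=look((520,-12)); go(521.2,-11.7,s[2])"
```

```text
time: 20.97
tcp_pos: [520.9, -11.8, 218.6]
eef_rot: [-0.28, 0.96, 0.0, -0.0]
contact_force: [0.1, 1.7, -0.4]
opening: 35.2
gripper_force: 0.0
4.2 0.69 [518.915 -11.433   0.573   0.919]
t 21.0667 tcp [520.9 -11.8 218.7] q [-0.17 -0.01  1.82 -0.    1.33 -2.31] yaw -2.573 shift [ 1.5  1.4 99.1] turn+-30 -0.04 tq [ 0.109 -0.128 -0.013] F [-0.9 -0.3  0.8]
t 21.0667 tcp [520.9 -11.8 218.7] q [-0.17 -0.01  1.82 -0.    1.33 -2.31] yaw -2.573 shift [-0.3 -0.1 99.1] turn+-30 -0.04 tq [ 0.109 -0.128 -0.013] F [-0.9 -0.3  0.8]
```

```bash
python3 -m inch '[[[40,0,0,0.02,0,0,0],[40,0,0,0.025,0,0,0],[40,0,0,0.022,0,0,0],[40,0,0,0.018,0,0,0],[40,0,0,0.01,0,0,0],[40,0,0,0.003,0,0,0],[40,0,0,0,0,0,0],[40,0,0,0,0,0,0]]]' >/dev/null; python3 tq.py
python3 -m inch '[[[5,0,0,0,0,0,0],[5,0,0,0,0,0,0],[5,0,0,0,0,0,0],[5,0,0,0,0,0,0],[5,0,0,0,0,0,0],[5,0,0,0,0,0,0]]]' 50 >/dev/null; python3 tq.py
python3 -m inch '[[[5,0,0,0.00007,0,0,1],[5,0,0,0.00007,0,0,1],[5,0,0,0.00007,0,0,1],[5,0,0,0.00007,0,0,1],[5,0,0,0.00007,0,0,1],[5,0,0,0.00007,0,0,1]]]'>/dev/null; python3 tq.py
python3 -m inch '[[[5,0,0,0.00007,0,0,1],[5,0,0,0.00007,0,0,1],[5,0,0,0.00007,0,0,1],[5,0,0,0.00007,0,0,0.5],[5,0,0,0.00007,0,0,0.5]]]'>/dev/null; python3 tq.py
```

```text
[ 21.733  -2.572  -2.315   0.17   -0.109  -0.076  -0.261   0.763  -0.654
 521.735 -11.872 121.758  34.668   0.008]
[ 22.233  -2.571  -2.315   0.196  -0.126   0.023   0.254   0.511   1.788
 521.152 -11.732 121.107   8.691   0.016]
[ 22.733   3.079  -1.682   0.073  -0.078   0.13   -0.112  -0.007   2.168
 521.247 -11.954 120.713   8.73   -1.536]
[ 23.15    2.662  -1.265  -0.16    0.066   0.101  -0.486  -0.675   2.359
 521.191 -12.164 120.422   8.323  -0.596]
```

```bash
python3 -m inch '[[[5,0,0,0.00007,0,0,1],[5,0,0,0.00007,0,0,1],[5,0,0,0.00007,0,0,1],[5,0,0,0.00007,0,0,1],[5,0,0,0.00007,0,0,1],[5,0,0,0.00007,0,0,1],[5,0,0,0.00007,0,0,1],[5,0,0,0.00003,0,0,0.5],[5,0,0,0.00003,0,0,0.5]]]'>/dev/null; python3 tq.py
python3 -m inch '[[[5,0,0,0.00003,0,0,0.5],[5,0,0,0.00003,0,0,0.5]]]'>/dev/null; python3 tq.py
python3 -m inch '[[[5,0,0,0.00003,0,0,0.5],[5,0,0,0.00003,0,0,0.5]]]'>/dev/null; python3 tq.py
python3 -m inch '[[[5,0,0,0.00003,0,0,0.5],[5,0,0,0.00003,0,0,0.5]]]'>/dev/null; python3 tq.py
python3 -m inch '[[[5,0,0,0.00003,0,0,0.5],[5,0,0,0.00003,0,0,0.5]]]'>/dev/null; python3 tq.py
```

```text
[ 23.9     1.825  -0.428  -0.348   0.275   0.076  -2.585  -1.359   3.982
 520.963 -12.377 119.89    8.444  -0.596]
[ 24.067   1.72   -0.323  -0.353   0.276   0.117  -2.749  -2.068   3.153
 520.902 -12.403 119.829   8.685  -0.709]
[ 24.233   1.615  -0.218  -0.393   0.263   0.152  -1.471  -3.224   3.825
 520.852 -12.402 119.757   8.412  -0.709]
[ 24.4     1.511  -0.114  -0.455   0.37    0.093  -2.644  -2.47    4.008
 520.799 -12.407 119.664   8.615  -0.709]
[ 24.567   1.406  -0.009  -0.444   0.383   0.163  -3.125  -2.203   4.34
 520.804 -12.399 119.642   8.913  -0.71 ]
```

```bash
python3 -m inch '[[[5,0,0,0.00003,0,0,0.5],[5,0,0,0.00003,0,0,0.5]]]'>/dev/null; python3 tq.py
python3 -m inch '[[[5,0,0,0.00003,0,0,0.5],[5,0,0,0.00003,0,0,0.5]]]'>/dev/null; python3 tq.py
python3 -m inch '[[[5,0,0,0.00003,0,0,0.5],[5,0,0,0.00003,0,0,0.5]]]'>/dev/null; python3 tq.py
python3 -m inch '[[[5,0,0,0.00003,0,0,0.5]]]'>/dev/null; python3 tq.py
```

```text
[ 24.733   1.301   0.096  -0.381   0.426   0.152  -3.717  -2.879   4.666
 520.698 -12.387 119.545   8.534  -0.682]
[ 24.9     1.197   0.2    -0.328   0.538   0.274  -3.48   -1.536   5.101
 520.696 -12.365 119.553   9.127  -0.591]
[ 25.067   1.092   0.305  -0.326   0.526   0.35   -3.485  -1.594   4.651
 520.647 -12.364 119.525   8.221  -0.488]
[ 25.15    1.04    0.357  -0.29    0.604   0.354  -2.477  -1.902   5.966
 520.607 -12.331 119.502   8.64   -0.438]
```

```bash
python3 -m inch '[[[5,0,0,0.00003,0,0,0.4],[5,0,0,0.00003,0,0,0.4]]]'>/dev/null; python3 tq.py
python3 -m inch '[[[40,0,0,0,0,0,0],[40,0,0,0,0,0,0],[40,0,0,0,0,0,0],[40,0,0,0,0,0,0]]]' >/dev/null; python3 tq.py
```

```text
[ 25.317   0.957   0.44   -0.288   0.616   0.496  -4.875  -2.03    6.327
 520.605 -12.341 119.522   8.531  -0.171]
[ 25.65    0.958   0.438  -0.002   0.026  -0.012  -0.392   0.097  -0.817
 520.945 -11.692 118.748  28.016  -0.006]
```

```bash
python3 -m inch '[[[40,0,0,-0.03,0,0,0],[40,0,0,-0.035,0,0,0],[40,0,0,-0.035,0,0,0],[40,-0.0053,0.0327,0,0,0,0],[40,-0.0053,0.0327,0,0,0,0],[40,-0.0053,0.0327,0,0,0,0],[40,-0.0053,0.0327,0,0,0,0],[40,-0.0053,0.0327,0,0,0,0],[40,0,0,0,0,0,-1.16],[40,0,0,0,0,0,-1.16]]]' >/dev/null
python3 -m inch '[[[40,0,0,0,0,0,-1.16],[40,0,0,0,0,0,-1.16],[40,0,0,0,0,0,-1.16],[40,0,0,0,0,0,-1.16],[40,0,0,0,0,0,-1.16],[40,0,0,0,0,0,-1.16],[40,0,0,0,0,0,-1.16],[40,0,0,0,0,0,-1.16],[40,0,0,0,0,0,-1.16],[40,0,0,0,0,0,-1.16]]]' >/dev/null
python3 -m inch '[[[40,0,0,0,0,0,-1.16],[40,0,0,0,0,0,-1.16],[40,0,0,0,0,0,-1.16],[40,0,0,0,0,0,-1.16],[40,0,0,0,0,0,-1.16],[40,0,0,0,0,0,-1.16],[40,0,0,0,0,0,-1.16],[40,0,0,0,0,0,-1.16],[40,0,0,0,0,0,-1.16],[40,0,0,0,0,0,-1.16]]]' >/dev/null
python3 -m inch '[[[40,0,0,0,0,0,0],[40,0,0,0,0,0,0],[40,0,0,0,0,0,0]]]' 
python3 -c "
from h import *
s=look((638,-127)); go(639,-127.7,s[2])"
```

```text
time: 28.4
tcp_pos: [639.4, -127.4, 218.7]
eef_rot: [-0.24, 0.971, 0.0, -0.0]
contact_force: [-0.3, -0.1, -0.6]
opening: 34.5
gripper_force: 0.0
3.9 0.79 [ 6.37728e+02 -1.27345e+02  5.04000e-01  9.10000e-01]
t 28.5 tcp [ 639.5 -127.5  218.8] q [-0.32  0.3   1.47  0.    1.37 -2.38] yaw -2.655 shift [ 1.5  0.9 99.2] turn+-30 -0.17 tq [ 0.106 -0.173 -0.008] F [0.1 0.7 0.7]
t 28.5 tcp [ 639.5 -127.5  218.8] q [-0.32  0.3   1.47  0.    1.37 -2.38] yaw -2.655 shift [ 0.5 -0.  99.2] turn+-30 -0.17 tq [ 0.106 -0.173 -0.008] F [0.1 0.7 0.7]
```

```bash
python3 -m inch '[[[40,0,0,0.02,0,0,-0.17],[40,0,0,0.025,0,0,0],[40,0,0,0.022,0,0,0],[40,0,0,0.018,0,0,0],[40,0,0,0.01,0,0,0],[40,0,0,0.003,0,0,0],[40,0,0,0,0,0,0],[40,0,0,0,0,0,0]]]' >/dev/null; python3 tq.py
python3 -m inch '[[[5,0,0,0,0,0,0],[5,0,0,0,0,0,0],[5,0,0,0,0,0,0],[5,0,0,0,0,0,0],[5,0,0,0,0,0,0],[5,0,0,0,0,0,0]]]' 50 >/dev/null; python3 tq.py
python3 -m inch '[[[5,0,0,0.00007,0,0,1],[5,0,0,0.00007,0,0,1],[5,0,0,0.00007,0,0,1],[5,0,0,0.00007,0,0,1],[5,0,0,0.00007,0,0,1],[5,0,0,0.00007,0,0,1]]]'>/dev/null; python3 tq.py
python3 -m inch '[[[5,0,0,0.00007,0,0,1],[5,0,0,0.00007,0,0,1],[5,0,0,0.00007,0,0,1],[5,0,0,0.00007,0,0,0.5],[5,0,0,0.00007,0,0,0.5]]]'>/dev/null; python3 tq.py
```

```text
[  29.167   -2.635   -2.395    0.126   -0.116    0.007    0.636   -0.203
    0.076  640.257 -127.739  122.126   34.567    0.008]
[  29.667   -2.635   -2.395   -0.018   -0.203    0.01     1.201   -0.89
    1.181  639.833 -127.836  121.369    8.465    0.031]
[  30.167    3.015   -1.762   -0.264   -0.263    0.11     0.873   -2.91
    0.368  639.903 -128.143  120.949    8.581   -1.536]
[  30.583    2.598   -1.345   -0.339   -0.14     0.106    0.534   -3.713
    1.287  639.84  -128.376  120.67     8.823   -0.595]
```

Start yaw was 3.648 and 1.05 rad is turned so far, so I can run freely to about 1.85 rad.

```bash
python3 -m inch '[[[5,0,0,0.00007,0,0,1],[5,0,0,0.00007,0,0,1],[5,0,0,0.00007,0,0,1],[5,0,0,0.00007,0,0,1],[5,0,0,0.00007,0,0,1],[5,0,0,0.00007,0,0,1],[5,0,0,0.00007,0,0,1],[5,0,0,0.00003,0,0,0.5],[5,0,0,0.00003,0,0,0.5]]]'>/dev/null; python3 tq.py
python3 -m inch '[[[5,0,0,0.00003,0,0,0.5],[5,0,0,0.00003,0,0,0.5]]]'>/dev/null; python3 tq.py
python3 -m inch '[[[5,0,0,0.00003,0,0,0.5],[5,0,0,0.00003,0,0,0.5]]]'>/dev/null; python3 tq.py
python3 -m inch '[[[5,0,0,0.00003,0,0,0.5],[5,0,0,0.00003,0,0,0.5]]]'>/dev/null; python3 tq.py
python3 -m inch '[[[5,0,0,0.00003,0,0,0.5],[5,0,0,0.00003,0,0,0.5]]]'>/dev/null; python3 tq.py
```

```text
[  31.333    1.76    -0.507   -0.593    0.062    0.098   -1.683   -3.61
    3.307  639.513 -128.637  120.155    8.365   -0.596]
[  31.5      1.656   -0.403   -0.571    0.135    0.142   -1.045   -3.241
    2.793  639.468 -128.626  120.074    8.875   -0.709]
[  31.667    1.551   -0.298   -0.578    0.222    0.167   -1.135   -3.892
    2.019  639.427 -128.631  120.033    8.372   -0.71 ]
[  31.833    1.446   -0.193   -0.587    0.222    0.14    -1.036   -3.134
    2.661  639.338 -128.636  119.927    8.486   -0.71 ]
[  32.       1.342   -0.089   -0.569    0.307    0.189   -1.856   -3.987
    3.202  639.294 -128.624  119.911    8.867   -0.688]
```

```bash
python3 -m inch '[[[5,0,0,0.00003,0,0,0.5],[5,0,0,0.00003,0,0,0.5]]]'>/dev/null; python3 tq.py
python3 -m inch '[[[5,0,0,0.00003,0,0,0.5],[5,0,0,0.00003,0,0,0.5]]]'>/dev/null; python3 tq.py
python3 -m inch '[[[5,0,0,0.00003,0,0,0.5]]]'>/dev/null; python3 tq.py
```

```text
[  32.167    1.237    0.016   -0.541    0.31     0.227   -1.267   -3.833
    3.787  639.258 -128.645  119.877    8.638   -0.605]
[  32.333    1.133    0.12    -0.501    0.388    0.286   -3.27    -3.637
    4.038  639.22  -128.63   119.874    8.407   -0.501]
[  32.417    1.08     0.173   -0.517    0.477    0.369   -3.347   -3.07
    4.603  639.164 -128.608  119.847    8.487   -0.451]
```

```bash
python3 -m inch '[[[5,0,0,0.00003,0,0,0.4],[5,0,0,0.00003,0,0,0.4]]]'>/dev/null; python3 tq.py
python3 -m inch '[[[40,0,0,0,0,0,0],[40,0,0,0,0,0,0],[40,0,0,0,0,0,0],[40,0,0,0,0,0,0],[40,0,0,-0.02,0,0,0],[40,0,0,-0.03,0,0,0],[40,0,0,0,0,0,0]]]' >/dev/null; python3 tq.py
python3 -c "
from h import *
go(522,-128.6,.737,z0=82.8);go(638.2,-10.7,1.04,z0=82.8)"
```

```text
[  32.583    0.997    0.256   -0.495    0.496    0.469   -3.065   -3.603
    3.786  639.136 -128.581  119.818    8.369   -0.184]
[  33.167    1.       0.254   -0.015   -0.132   -0.02     2.1     -0.264
    1.867  642.574 -128.134  175.26    34.506   -0.017]
t 33.1667 tcp [ 642.6 -128.1  175.3] q [-0.32  0.34  1.51  0.    1.28  0.25] yaw 1.0 shift [ -65.7 -101.6   56.5] turn+-30 2.51 tq [-0.015 -0.132 -0.02 ] F [ 2.1 -0.3  1.9]
t 33.1667 tcp [ 642.6 -128.1  175.3] q [-0.32  0.34  1.51  0.    1.28  0.25] yaw 1.0 shift [ 96.3 -67.6  57.1] turn+-30 -0.39 tq [-0.015 -0.132 -0.02 ] F [ 2.1 -0.3  1.9]
```

```bash
python3 -m inch '[[[40,-0.016,-0.0247,0,0,0,0],[40,-0.016,-0.0247,0,0,0,0],[40,-0.016,-0.0247,0,0,0,0],[40,-0.0162,-0.0245,0,0,0,0],[40,0,0,0,0,0,0.9],[40,0,0,0,0,0,0.9],[40,0,0,0,0,0,0.71],[40,0,0,0,0,0,0],[40,0,0,0,0,0,0],[40,0,0,0,0,0,0]]]' >/dev/null
python3 -c "
from h import *
go(522,-128.6,.737,z0=82.8)"
```

```text
t 34.0 tcp [ 522.  -128.   169.1] q [-0.39  0.08  1.83  0.    1.24  0.44] yaw 0.739 shift [-0.4  0.5 51.3] turn+-30 0.01 tq [ 0.026 -0.052 -0.02 ] F [-0.2 -0.1  0.2]
```

```bash
python3 -m inch '[[[40,-0.0004,0.0005,0.02,0,0,0],[40,0,0,0.02,0,0,0],[40,0,0,0.0103,0,0,0],[40,0,0,0,0,0,0],[5,0,0,0,0,0,0],[5,0,0,0,0,0,0],[5,0,0,0,0,0,0],[5,0,0,0,0,0,0],[5,0,0,0,0,0,0]]]' 50 >/dev/null; python3 tq.py
python3 -m inch '[[[5,0,0,0.00003,0,0,0.2]]]'>/dev/null; python3 tq.py
python3 -m inch '[[[5,0,0,0.00003,0,0,0.2]]]'>/dev/null; python3 tq.py
```

```text
[  34.75     0.736    0.446   -0.02    -0.024   -0.06     0.569    0.645
   -0.833  522.408 -128.938  119.757   10.257   -0.002]
[  34.833    0.715    0.467   -0.032    0.004    0.549   -0.097   -0.258
    2.821  522.416 -128.992  119.701    9.022    0.026]
[  34.917    0.693    0.489   -0.037    0.061    0.549   -0.784   -0.341
    5.15   522.423 -129.021  119.713    8.711    0.203]
```

D still reads firm at 0.55 N m while turning, so the earlier nuts have kept their load. Releasing, retreating and checking.

```bash
python3 -m inch '[[[40,0,0,0,0,0,0],[40,0,0,0,0,0,0],[40,0,0,0,0,0,0],[40,0,0,0,0,0,0],[40,0,0,-0.03,0,0,0],[40,0,0,-0.04,0,0,0],[40,0,0,-0.04,0,0,0],[40,0,0,0,0,0,0],[40,0,0,0,0,0,0],[40,0,0,0,0,0,0]]]'
python3 -c "
from h import *
print(r.sign_off())"
```

```text
time: 35.75
tcp_pos: [521.6, -128.6, 228.4]
eef_rot: [0.94, 0.34, -0.0, -0.0]
contact_force: [0.1, 0.3, 0.3]
opening: 34.4
gripper_force: 0.0
the job is handed in; nothing more can be done
None
```

All four wing nuts were tightened in cross order until each felt firm, about 0.34–0.40 N m above the running moment. The job was handed in at about 36 s, but sign-off returned no verdict, I took no final picture of the lid, and the first nut's running moment was inferred from the others.

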